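# Draw a turnbuckle clamp closed on a square tube

## Robot

A 6-joint arm with a two-finger parallel gripper is mounted at the origin on the work surface. World frame = base frame: x ahead of the robot, y to its left, z up, the work surface at z = 0. Lengths are in m, angles in rad, forces in N, time in s.
With the tool pointing down it reaches from about 0.375 to 0.9 m from the base axis. Payload 3.1 kg.
Tool frame: the origin (TCP) lies where the fingers leave the gripper's body, on its centre line; the fingertips stand 70 mm ahead of it and the grasp point (between the pads) lies 51 mm ahead of it; z points along the fingers, y is the line along which they close (so a half turn about z gives the same grasp; the last joint's range is limited). The gripper opens to 87 mm and grips with 3 to 60 N. Pads are 19 mm wide; open, the fingers measure 117 mm over their backs; the gripper's body (75 mm by 190 mm) begins 51 mm behind the grasp point.
Start: joints at [-1.474, 0.527, 1.433, -0, 1.181, -0.178], TCP at [0.17, -0.602, 0.292] pointing down, gripper open.
Joint ranges: [-3.08, 3.08], [-0.75, 2.2], [0.22, 2.44], [-1.43, 4.57], [0, 2.65], [-2.85, 2.85]. Speed limits (rad/s): [2.79, 2.79, 3.14, 3.14, 3.14, 3.14].

## Interface

Orientations are given as a unit quaternion [x, y, z, w].
In Python, from rig import robot gives the robot as it stands.
- The arm moves only by the tool send_rows, never from a script. Its argument "deltas" is text: rows parted by semicolons, each of 7 numbers parted by spaces: the shift along the tool's x, y, z in mm, then the turn, a rotation vector about the tool's x, y, z in degrees, then the opening, from 0 (shut) to 1 (fully open). A call has 1 to 10 rows; each row shifts and turns the commanded pose from where the row before left it, along the tool's axes as they then stand; what a row does not reach is not made up. A row lasts 1/8 s, in which the tool goes at most 62.5 mm and 10.7 degrees, less where a joint would pass 70% of its speed; a pose out of reach is approached as far as the arm can. A call is refused whole if a number of a shift passes 62.5 or a number of a turn 10.7, either way. A call with a gripper value outside its range is refused whole. The fingers move at their own pace and stop on an object; "newtons" is the grip in N (left out, the last holds). Time passes only in rows, so rows that do not move let the fingers close. It gives the time, the measured TCP pose, the force, the opening and the grip force at its end, in the units of the state.
- robot.get_obs(): the state, without advancing time (a new reading comes with each control period).
- robot.camera(name): name is "scene" or "side" or "wrist"; returns a dict with "image" (400x640x3 uint8, red, green, blue), "depth" (400x640 float32, m along the optical axis (not along the pixel's ray), 0 where there is no reading), "fovy" (degrees; the focal length in pixels is half the picture's height over the tangent of half this angle, whatever the lens; pixels are square), "cx", "cy" (the principal point, pixels), "rvec" (rotation vector, rad) and "tvec" (3), from world to camera coordinates, as OpenCV has them. Camera axes: x right, y down, z forward; pixel columns grow to the right and rows downward; lengths in m; the calibration is good to about 2 mm. A picture is of the moment at which its call begins.
- robot.hand_in(): hands the job in; it is judged then, once.
Trained networks look in the newest picture that a camera, given by its name, has taken for a name from the list of things; names that differ only in an ending like _2 or _b are one class to them, and where a whole thing is asked for, a point or a joint stands for the part that bears it (a point fixed in the world has none). Each returns a list of dicts, best first, with "p" (0 to 1); they miss things now and then, are a little off and sometimes report something else, mostly with a low value. They report only what shows in the picture. A call takes as long as a camera call.
- robot.find_in(camera, thing): "box" ([left, top, right, bottom] in pixels, round what is visible of it).
- robot.cut_out(camera, thing): "region" (400x640 bool, what is visible of it) and "box" ([left, top, right, bottom] in pixels, round what is visible of it).
The state is a dict: "time": time; "q": joint angles; "joint_velocities": joint speeds; "joint_torque": joint torques, N m; "position": TCP position; "tool_rot": TCP orientation; "ft_force": force on the tool from outside, world axes, zero at the start; "moment": the same for the moment, N m; "grip_width": finger opening in m; "grip_force": force on a finger pad.
Only numpy, scipy, OpenCV 4.12 (cv2) and the standard library are available. Lean on these libraries where they do the work, as an engineer would, in place of code of your own. Each camera call takes 0.05 s, during which the arm holds its last target. There are 200 camera calls.

## Task

Two turnbuckle clamps stand on the bench. Tighten the one that holds the square tube: swing the handle of its middle sleeve up over the top and right across to the side where the tube lies, as far as it goes, so that both jaws draw in against the ends of the tube. Then leave the handle there, and leave the clamp with the round pipe as it is.

Things in the scene. Friction and masses are not known exactly. Their poses are not given: they have to be found in the camera images.
- handle_ball (a point): Centre of the black 22 mm ball on the square-tube clamp's handle, a 12 mm bar fixed in the turnbuckle sleeve; 105 mm from the screw axis, level, 55 mm above the bench. z: along the handle, screw to ball; x: the screw axis, away from the robot (within 21 deg of ahead). The handle starts 17 to 35 deg from upright to the robot's left and turns about x to a stop 45 deg to the right, over the tube.
- near_jaw (a point): Middle of the upper inner edge (80 mm above the bench, above the screw axis) of the square-tube clamp's jaw nearer the robot, 170 mm wide. The jaws slide along the screw: inner faces 135 to 140 mm apart at the start, 120 mm when closed on the tube. Each radian of handle draws both in by 7 mm. The handle is stiff (0.25 N m, 3 to 6 N at the bar) and stays where it is left.
- far_jaw (a point): The same point on that clamp's far jaw; the sleeve's centre lies halfway between the jaws. Sleeve: dark steel, 32 mm thick, 86 mm long. Base plate 250 x 190 x 12 mm, centred under the sleeve. The aluminium tube, 40 mm square, 120 mm long, lies along the screw, 60 mm to its right, top 60 mm above the bench. Only the handle stands higher than 81 mm.
- other_ball (a point): Centre of the ball on the other clamp's handle, to be left alone: that clamp is the same in every way but holds a round pipe (40 mm across, 120 mm long) in place of the square tube. Axes as for handle_ball. The clamps stand side by side, either one on the left, sleeves at least 380 mm apart.

How it is judged:
By the outcome, as a careful person would: the job done as asked, in the order asked, and still so for the second after the job is handed in, with the robot touching nothing.
It also fails if it takes over 32 s, if anything falls off the work surface, if the arm or the gripper's body presses on something with over 40 N, if the wrist force passes 120 N, or if a joint passes its speed limit or range.

## Working session

There is one attempt and no reset: what is moved stays moved. The work goes in short steps, Python scripts to look and compute and a tool call to move; the robot and the scene stay as the last step left them, time stands still between calls to the robot, and variables do not carry over. Pictures are saved under pics/ and viewed, at most 10 in all, crops included, and the job is handed in when it is done.

Besides the shell and the picture viewer there is one more tool, called after "Request:" as name(argument=value, ...) on one line, values as JSON. send_rows: Moves the arm, as the interface text tells. Its arguments: {"type":"object","properties":{"deltas":{"type":"string"},"newtons":{"type":"number"}},"required":["deltas"]}

```bash
mkdir -p pics; cat > h.py <<'E'
import numpy as np, cv2
from rig import robot
from scipy.spatial.transform import Rotation as R
def cam(n):
    c=robot.camera(n); c['f']=200/np.tan(np.radians(c['fovy'])/2)
    c['Rm']=cv2.Rodrigues(np.array(c['rvec'],float))[0]; c['t']=np.array(c['tvec'],float).ravel(); return c
def world(c,us,vs,ds):
    p=np.stack([(us-c['cx'])/c['f']*ds,(vs-c['cy'])/c['f']*ds,ds],-1)
    return (p-c['t'])@c['Rm']
def pix(c,P):
    q=np.asarray(P)@c['Rm'].T+c['t']; return q[...,:2]/q[...,2:]*c['f']+[c['cx'],c['cy']]
def reg(c,m):
    v,u=np.nonzero(m&(c['depth']>0)); return world(c,u,v,c['depth'][v,u])
def save(c,n): cv2.imwrite('pics/'+n,c['image'][:,:,::-1])
E
python3 - <<'E'
from h import *
for n in ['scene','side']:
    c=cam(n); save(c,n+'0.png')
    print(n,'campos',-c['Rm'].T@c['t'])
    for t in ['handle_ball','near_jaw','far_jaw','other_ball']:
        for d in robot.cut_out(n,t)[:2]:
            P=reg(c,d['region']); print(t,round(d['p'],2),np.round(d['box']),len(P),np.median(P,0).round(3) if len(P) else '',P.min(0).round(3) if len(P) else '',P.max(0).round(3) if len(P) else '')
        for d in robot.find_in(n,t)[:2]: print('  find',round(d['p'],2),np.round(d['box']))
E
```

```text
scene campos [ 1.34421325 -0.01368591  0.72071417]
handle_ball 0.58 [208. 208. 237. 249.] 493 [ 0.6   -0.229  0.071] [ 0.514 -0.276  0.009] [ 0.636 -0.187  0.164]
handle_ball 0.46 [176. 248. 249. 279.] 1945 [ 0.681 -0.246  0.065] [ 0.634 -0.337  0.014] [ 0.7   -0.166  0.084]
  find 0.64 [208. 210. 236. 250.]
near_jaw 0.67 [194. 207. 264. 233.] 1036 [ 0.524 -0.201  0.064] [ 0.483 -0.312  0.017] [ 0.538 -0.141  0.084]
  find 0.62 [197. 204. 262. 234.]
far_jaw 0.91 [172. 248. 246. 277.] 2015 [ 0.68  -0.246  0.064] [ 0.574 -0.374 -0.001] [ 0.7   -0.166  0.084]
  find 0.89 [172. 248. 247. 280.]
other_ball 0.62 [374. 193. 412. 239.] 631 [0.567 0.204 0.07 ] [ 0.323  0.174 -0.003] [0.616 0.321 0.166]
  find 0.56 [376. 192. 409. 241.]
side campos [ 0.40981169 -0.60864935  0.9537688 ]
handle_ball 0.8 [342. 265. 386. 318.] 911 [ 0.592 -0.24   0.071] [ 0.546 -0.262  0.01 ] [ 0.635 -0.192  0.165]
  find 0.98 [342. 264. 386. 319.]
near_jaw 0.57 [318. 270. 347. 362.] 1439 [ 0.507 -0.237  0.076] [ 0.483 -0.313 -0.001] [ 0.548 -0.103  0.085]
  find 0.88 [314. 272. 346. 360.]
far_jaw 0.67 [386. 267. 422. 355.] 1550 [ 0.666 -0.262  0.076] [ 0.636 -0.337  0.011] [ 0.709 -0.171  0.084]
other_ball 0.96 [294. 126. 329. 174.] 579 [0.564 0.195 0.07 ] [ 0.524  0.172 -0.001] [0.612 0.341 0.165]
  find 0.98 [294. 122. 331. 171.]
```

View pics/scene0.png

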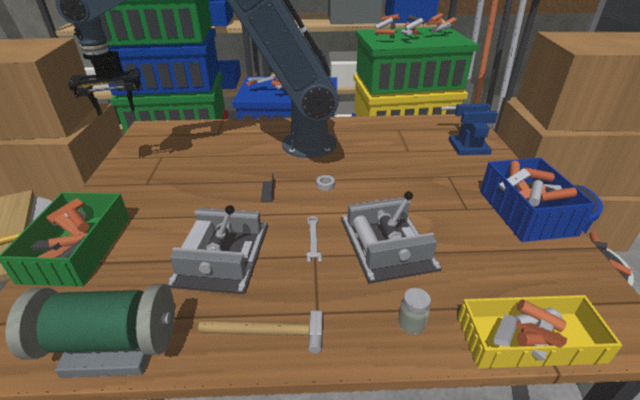

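View pics/side0.png

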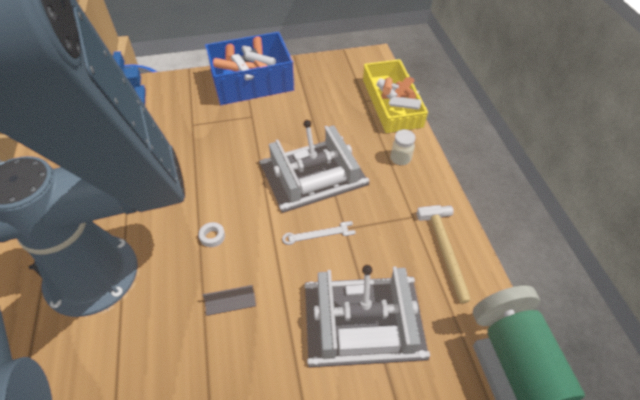

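The square tube lies in the clamp at scene px (220,245) and side px (365,320), which is the right-hand one at y≈-0.24. The pipe clamp is the left-hand one at scene (390,235), so the networks assigned them correctly. Next I'll fit the geometry.

```bash
cat >> h.py <<'E'
def ball(c,box,near):
    u0,v0,u1,v1=[int(x) for x in box]; m=np.zeros(c['depth'].shape,bool); m[max(v0-15,0):v1+5,u0-15:u1+15]=1
    P=reg(c,m); im=c['image'].max(2)
    v,u=np.nonzero(m&(c['depth']>0)); 
    k=(np.linalg.norm(P[:,:2]-near,axis=1)<.15)&(P[:,2]>.095)&(P[:,2]<.185)
    return P[k],im[v,u][k]
E
python3 - <<'E'
from h import *
for n in ['side','scene']:
    c=cam(n); v,u=np.nonzero(c['depth']>0); P=world(c,u,v,c['depth'][v,u])
    k=(abs(P[:,0]-.595)<.16)&(abs(P[:,1]+.24)<.16); P=P[k]
    T=P[(P[:,2]>.074)&(P[:,2]<.086)]
    for nm,S in [('near',T[T[:,0]<.58]),('far',T[T[:,0]>.60])]:
        ctr,sz,a=cv2.minAreaRect(S[:,:2].astype(np.float32)*1000); m=S[:,:2].mean(0)
        w,V=np.linalg.eigh(np.cov(S[:,:2].T)); print(n,nm,len(S),np.round(ctr),np.round(sz),round(a,1),'normal deg',np.degrees(np.arctan(V[1,0]/V[0,0])).round(2))
    for lo,hi in [(.1,.12),(.12,.14),(.14,.15),(.15,.175)]:
        B=P[(P[:,2]>lo)&(P[:,2]<hi)]; print(n,lo,len(B),B.mean(0).round(4) if len(B) else '')
    B=P[(P[:,2]>.14)&(P[:,2]<.18)]; 
    from scipy.optimize import least_squares
    s=least_squares(lambda x:np.linalg.norm(B-x,axis=1)-.011,B.mean(0)-[0,0,.005],loss='soft_l1',f_scale=.001); print('ball',s.x.round(4))
o=robot.get_obs(); r=R.from_quat(o['tool_rot']); print(np.array(o['position']).round(4)); print(r.as_matrix().round(3)); print(o['ft_force'],o['grip_width'])
E
```

```text
side near 1037 [ 536. -231.] [171.  81.] 81.5 normal deg -8.57
side far 1012 [ 642. -248.] [170.  89.] 81.8 normal deg -8.26
side 0.1 52 [ 0.593  -0.2199  0.1107]
side 0.12 50 [ 0.5937 -0.2114  0.1309]
side 0.14 15 [ 0.5942 -0.2061  0.1438]
side 0.15 93 [ 0.5958 -0.2005  0.1583]
ball [ 0.5968 -0.1974  0.1514]
scene near 372 [ 525. -230.] [171.  60.] 81.2 normal deg -8.77
scene far 748 [ 643. -247.] [170.  89.] 81.4 normal deg -8.52
scene 0.1 33 [ 0.5979 -0.2159  0.1097]
scene 0.12 33 [ 0.5993 -0.2074  0.1297]
scene 0.14 15 [ 0.6025 -0.1984  0.1453]
scene 0.15 58 [ 0.6016 -0.196   0.1572]
ball [ 0.5964 -0.1974  0.1514]
[ 0.1696 -0.6015  0.2923]
[[ 0.962  0.271 -0.   ]
 [ 0.271 -0.962 -0.   ]
 [-0.     0.    -1.   ]]
[-1.32853567  0.58585095  0.52783059] 0.08716689882761619
```

Request:
send_rows(deltas="0 0 0 0 0 8.1 0;0 0 0 0 0 8.1 0;0 0 0 0 0 8 0;30 -42.5 0 0 0 0 0;30 -42.5 0 0 0 0 0;30 -42.5 0 0 0 0 0;30 -42.5 0 0 0 0 0;30 -42.5 0 0 0 0 0;30 -42.5 0 0 0 0 0;30 -42.5 0 0 0 0 0", newtons=20)

```text
time: 2.25
position: [0.4222, -0.3369, 0.2925]
tool_rot: [0.997, -0.074, 0.0, 0.0]
ft_force: [0.8, -0.3, -0.9]
grip_width: 0.0017
grip_force: 0.0
```

Request:
send_rows(deltas="30 -42.5 0 0 0 0 0;30 -42.5 0 0 0 0 0;30 -42.5 0 0 0 0 0;30 -42.5 0 0 0 0 0;30 -42.5 0 0 0 0 0;0 0 0 0 0 0 0;0 0 0 0 0 0 0")

```text
time: 3.12
position: [0.6004, -0.1499, 0.292]
tool_rot: [0.997, -0.073, -0.0, 0.0]
ft_force: [-0.4, 0.4, 0.4]
grip_width: 0.0001
grip_force: 0.0
```

Request:
send_rows(deltas="2 0 40 0 0 0 0;0 0 40 0 0 0 0;0 0 27 0 0 0 0;0 0 0 0 0 0 0")

```text
time: 3.62
position: [0.6004, -0.1511, 0.1831]
tool_rot: [0.997, -0.075, -0.003, -0.001]
ft_force: [0.2, -0.1, -0.2]
grip_width: 0.0006
grip_force: 0.0
```

```bash
python3 - <<'E'
from h import *
c=cam('side'); i=c['image'][180:400,240:480,::-1]; cv2.imwrite('pics/s1.png',cv2.resize(i,None,fx=2.5,fy=2.5))
o=robot.get_obs(); print(o['position'],o['ft_force'])
E
```

```text
[ 0.60167416 -0.15140214  0.18483865] [0.60827251 0.41837657 0.63719949]
```

View pics/s1.png

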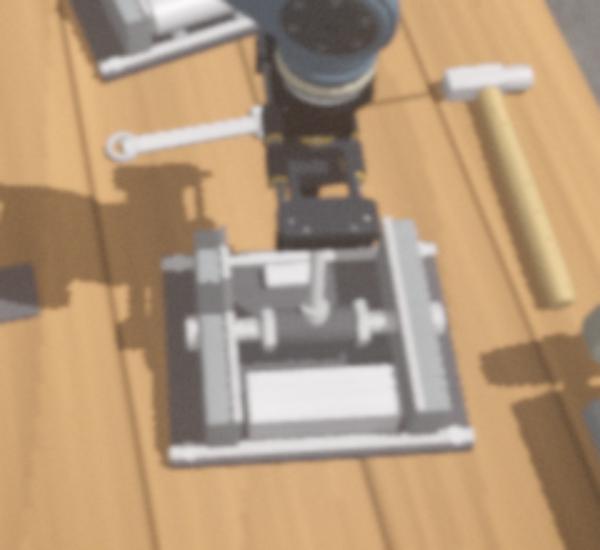

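Request:
send_rows(deltas="0 10 0 0 0 0 0;0 10 0 0 0 0 0;0 8 0 0 0 0 0;0 8 0 0 0 0 0;0 0 0 0 0 0 0")

```text
time: 4.3
position: [0.598, -0.1863, 0.1867]
tool_rot: [0.997, -0.074, 0.001, -0.0]
ft_force: [0.9, 1.7, 2.4]
grip_width: 0.0004
grip_force: 1.4
```

Request:
send_rows(deltas="0 8 0 0 0 0 0;0 8 0 0 0 0 0;0 8 0 0 0 0 0;0 8 0 0 0 0 0;0 0 0 0 0 0 0")

```text
time: 4.92
position: [0.5923, -0.2189, 0.1848]
tool_rot: [0.997, -0.074, -0.0, 0.001]
ft_force: [-0.8, -0.6, -0.9]
grip_width: 0.0002
grip_force: 0.0
```

```bash
python3 - <<'E'
from h import *
c=cam('scene'); i=c['image'][150:300,150:300,::-1]; cv2.imwrite('pics/s2.png',cv2.resize(i,None,fx=4,fy=4))
E
```

```text
(no output)
```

View pics/s2.png

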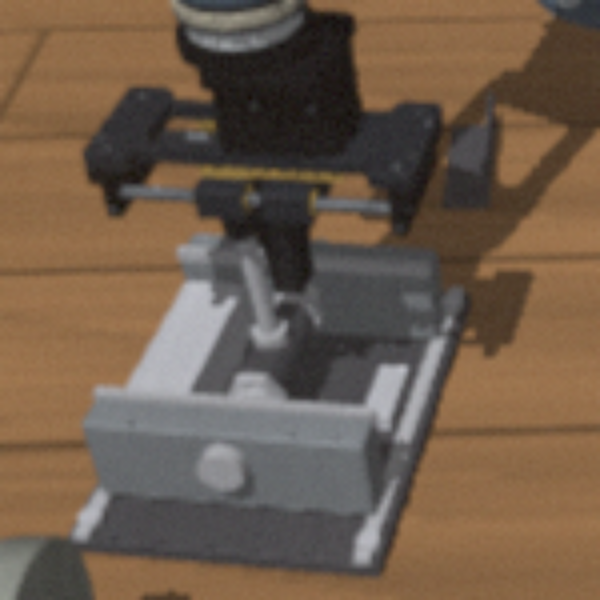

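The handle is now just past upright, with the bar at px (262,290) in the crop and the finger behind it. I'll keep pushing.

Request:
send_rows(deltas="0 8 1 0 0 0 0;0 8 2 0 0 0 0;0 8 2 0 0 0 0;0 6 2 0 0 0 0;0 0 0 0 0 0 0")

```text
time: 5.6
position: [0.5882, -0.248, 0.1783]
tool_rot: [0.997, -0.074, 0.0, 0.0]
ft_force: [0.2, 1.7, 2.2]
grip_width: 0.0006
grip_force: 1.3
```

Request:
send_rows(deltas="0 4 1 0 0 0 0;0 4 0 0 0 0 0;0 2 0 0 0 0 0;0 0 0 0 0 0 0")

```text
time: 6.1
position: [0.5864, -0.2569, 0.1766]
tool_rot: [0.997, -0.074, -0.001, -0.0]
ft_force: [0.6, 3.7, -0.2]
grip_width: 0.0005
grip_force: 1.6
```

```bash
python3 - <<'E'
from h import *
c=cam('scene'); i=c['image'][150:300,150:300,::-1]; cv2.imwrite('pics/s3.png',cv2.resize(i,None,fx=4,fy=4))
o=robot.get_obs(); print(o['position'],o['ft_force'],o['moment'])
E
```

```text
[ 0.58641394 -0.25692808  0.1766863 ] [ 1.37009931  3.24246196 -0.58348499] [ 0.76893298 -0.11754863  0.00883393]
```

View pics/s3.png

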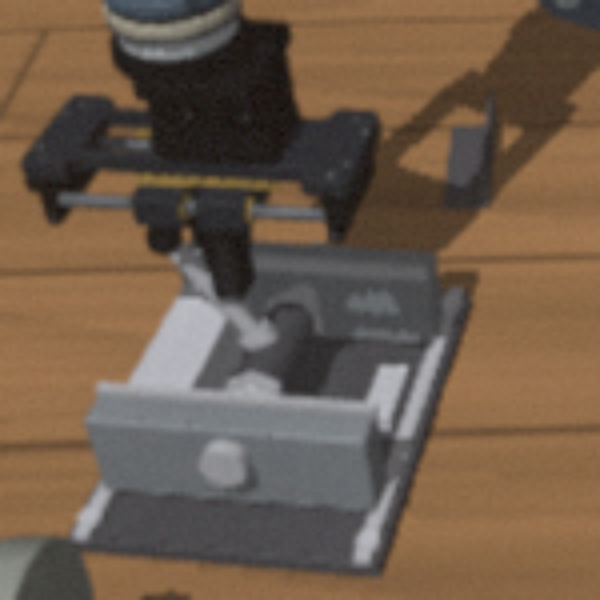

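The bar now leans about 40° over the tube, with the ball at crop (165,240). I'll creep on to the stop while watching the force.

Request:
send_rows(deltas="0 2 0 0 0 0 0;0 2 0 0 0 0 0;0 2 0 0 0 0 0;0 0 0 0 0 0 0")

```text
time: 6.65
position: [0.5858, -0.2634, 0.1773]
tool_rot: [0.997, -0.074, -0.0, 0.0]
ft_force: [0.4, 3.7, 0.2]
grip_width: 0.0004
grip_force: 1.5
```

Request:
send_rows(deltas="0 1 0 0 0 0 0;0 1 0 0 0 0 0;0 0 0 0 0 0 0")

```text
time: 7.02
position: [0.5856, -0.2653, 0.1773]
tool_rot: [0.997, -0.074, 0.0, 0.0]
ft_force: [0.3, 4.0, 1.3]
grip_width: 0.0005
grip_force: 1.6
```

Request:
send_rows(deltas="0 1 0 0 0 0 0;0 1 0 0 0 0 0;0 0 0 0 0 0 0")

```text
time: 7.4
position: [0.5854, -0.2672, 0.1773]
tool_rot: [0.997, -0.074, 0.0, 0.0]
ft_force: [0.1, 3.5, 0.1]
grip_width: 0.0002
grip_force: 1.5
```

Request:
send_rows(deltas="0 1 0 0 0 0 0;0 1 0 0 0 0 0;0 0 0 0 0 0 0")

```text
time: 7.78
position: [0.5851, -0.2692, 0.1773]
tool_rot: [0.997, -0.074, 0.0, 0.0]
ft_force: [0.0, 3.6, 0.2]
grip_width: 0.0004
grip_force: 1.5
```

```bash
cat >> h.py <<'E'
def bar():
    for n in ['side','scene']:
        c=cam(n); v,u=np.nonzero(c['depth']>0); P=world(c,u,v,c['depth'][v,u])
        T=P[(P[:,2]>.074)&(P[:,2]<.086)]; a=np.array([.989,-.148]); r=np.array([-.148,-.989])
        d=P[:,:2]-[.590,-.238]; s=d@a; l=d@r; z=P[:,2]
        k=(abs(l)<.085)&(z>.075)&(z<.084); h=s[k]
        print(n,'gap',np.percentile(h[(h>0.04)&(h<.1)],1).round(4),np.percentile(h[(h<-.04)&(h>-.1)],99).round(4))
        b=(abs(s)<.02)&(z>.086)&(z<.15)&(l>.02)&(l<.095)
        for lo in np.arange(.085,.15,.01):
            q=b&(z>=lo)&(z<lo+.01)
            if q.sum()>3: print(round(lo,3),q.sum(),l[q].mean().round(4),l[q].max().round(4),z[q].mean().round(4),np.degrees(np.arctan2(l[q].mean(),z[q].mean()-.055)).round(1))
E
python3 -c "
from h import *
bar()"
```

```text
side gap 0.0615 -0.0599
0.105 13 0.0405 0.0442 0.1119 35.4
0.115 25 0.0426 0.0503 0.1195 33.4
0.125 5 0.0509 0.0544 0.1263 35.5
0.135 5 0.0614 0.0624 0.1415 35.3
scene gap 0.0604 -0.0574
0.085 25 0.0273 0.0359 0.0901 37.8
0.095 19 0.0349 0.0469 0.099 38.5
0.105 37 0.0337 0.0512 0.1113 30.9
0.115 65 0.0389 0.0605 0.12 30.9
0.125 60 0.0427 0.0747 0.1299 29.7
0.135 78 0.0532 0.0779 0.1401 32.0
0.145 24 0.042 0.0723 0.1469 24.6
```

Request:
send_rows(deltas="0 1.5 0 0 0 0 0;0 1.5 0 0 0 0 0;0 0 0 0 0 0 0")

```text
time: 8.25
position: [0.5846, -0.2722, 0.1773]
tool_rot: [0.997, -0.074, 0.0, 0.0]
ft_force: [0.8, 2.8, 0.5]
grip_width: 0.0008
grip_force: 1.4
```

Request:
send_rows(deltas="0 1 0 0 0 0 0;0 1 0 0 0 0 0;0 0 0 0 0 0 0")

```text
time: 8.62
position: [0.5843, -0.2742, 0.1773]
tool_rot: [0.997, -0.074, 0.0, 0.0]
ft_force: [1.3, 3.6, 0.9]
grip_width: -0.0001
grip_force: 1.4
```

Request:
send_rows(deltas="0 1 0 0 0 0 0;0 1 0 0 0 0 0;0 0 0 0 0 0 0")

```text
time: 9.0
position: [0.584, -0.2761, 0.1773]
tool_rot: [0.997, -0.074, 0.0, 0.0]
ft_force: [0.6, 3.0, 1.3]
grip_width: 0.0002
grip_force: 1.4
```

Request:
send_rows(deltas="0 1 0 0 0 0 0;0 1 0 0 0 0 0;0 0 0 0 0 0 0")

```text
time: 9.38
position: [0.5838, -0.2769, 0.1772]
tool_rot: [0.997, -0.074, -0.0, -0.001]
ft_force: [1.6, 6.2, 1.7]
grip_width: 0.0005
grip_force: 2.7
```

```bash
python3 - <<'E'
from h import *
c=cam('scene'); i=c['image'][180:270,160:280,::-1]; cv2.imwrite('pics/s4.png',cv2.resize(i,None,fx=6,fy=6))
# expected ball pixels at several angles
a=np.array([.989,-.148]); r=np.array([-.148,-.989])
for th in (30,35,40,45):
    t=np.radians(th); p=np.r_[np.array([.59,-.238])+.105*np.sin(t)*r,.055+.105*np.cos(t)]
    print(th,((pix(c,p)-[160,180])*6).round())
E
```

```text
30 [194. 169.]
35 [178. 178.]
40 [163. 187.]
45 [150. 198.]
```

View pics/s4.png

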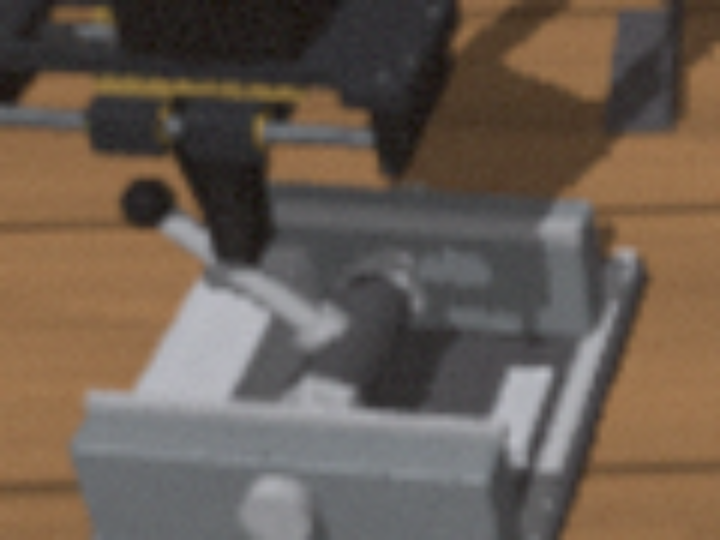

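The ball is at crop (148,200), which is the 45° prediction of (150,198), and the force has started to rise, so this is the stop. I'll press a little more to confirm, then lift away.

Request:
send_rows(deltas="0 1 0 0 0 0 0;0 1 0 0 0 0 0;0 0 0 0 0 0 0")

```text
time: 9.8
position: [0.5837, -0.2774, 0.1771]
tool_rot: [0.997, -0.074, -0.0, -0.002]
ft_force: [2.9, 9.3, 1.9]
grip_width: 0.0001
grip_force: 4.1
```

Request:
send_rows(deltas="0 1 0 0 0 0 0;0 0 0 0 0 0 0;0 -6 0 0 0 0 0;0 -8 0 0 0 0 0;0 -4 -10 0 0 0 0;0 0 -30 0 0 0 0;0 0 -40 0 0 0 0;0 0 -40 0 0 0 0;0 -30 -20 0 0 0 0;0 0 0 0 0 0 0")

```text
time: 11.05
position: [0.5913, -0.2328, 0.3205]
tool_rot: [0.997, -0.073, 0.003, 0.001]
ft_force: [0.3, -0.0, 0.2]
grip_width: 0.0004
grip_force: 0.0
```

Request:
send_rows(deltas="-40 0 0 0 0 0 0;-40 0 0 0 0 0 0;-40 0 0 0 0 0 0;-30 0 0 0 0 0 0;0 0 0 0 0 0 0;0 0 0 0 0 0 0")

```text
time: 11.8
position: [0.4427, -0.2123, 0.3174]
tool_rot: [0.997, -0.074, 0.001, 0.001]
ft_force: [-0.3, -0.2, -0.0]
grip_width: 0.0008
grip_force: 0.0
```

```bash
python3 - <<'E'
from h import *
bar()
c=cam('scene'); i=c['image'][160:300,140:440,::-1]; cv2.imwrite('pics/s5.png',cv2.resize(i,None,fx=2.6,fy=2.6))
o=robot.get_obs(); print(o['time'],o['position'],o['ft_force'])
E
```

```text
side gap 0.0605 -0.0593
0.085 17 0.0287 0.0353 0.0899 39.5
0.095 18 0.0382 0.0434 0.0996 40.5
0.105 20 0.0491 0.0559 0.1101 41.7
0.115 16 0.0589 0.0792 0.1192 42.5
0.125 37 0.0795 0.0861 0.1324 45.8
0.135 76 0.0765 0.0849 0.1383 42.6
scene gap 0.0602 -0.057
0.085 27 0.0325 0.0422 0.0911 42.0
0.095 26 0.0413 0.0498 0.1003 42.4
0.105 27 0.0508 0.0603 0.1097 42.8
0.115 31 0.0618 0.0765 0.1201 43.5
0.125 37 0.071 0.085 0.1308 43.1
0.135 30 0.0731 0.0819 0.1385 41.2
11.95 [ 0.44294797 -0.2119291   0.31718149] [-0.37981391  0.70376505 -0.48197622]
```

View pics/s5.png

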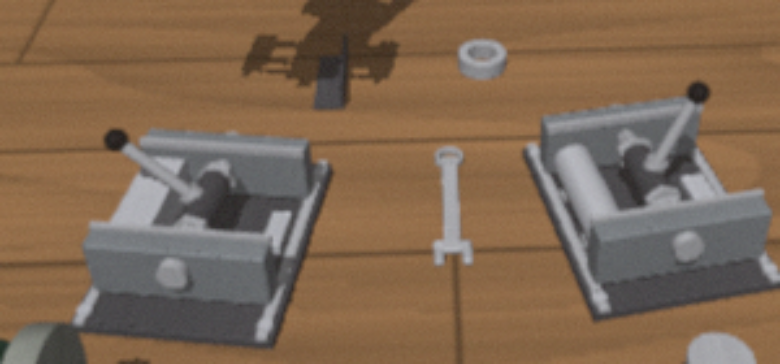

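The handle rests at about 45° over the tube with the ball at crop (116,139). The jaws measure about 120 mm apart, and the pipe clamp's handle at (697,92) hasn't moved.

```bash
python3 -c "
from rig import robot
print(robot.hand_in())"
```

```text
the job is handed in; nothing more can be done
None
```

I swung the square-tube clamp's handle across to its stop, about 45° over the tube, where it stayed; the jaws measure about 120 mm apart, closed on the tube. The pipe clamp was left alone, the arm is clear, and I handed the job in at about 12 s.

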